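Fit a filter tube into the vacuum manifold's push-fit port and lock it

TASK

Take the long slim filter tube out of the rack and push it straight down into the push-fit port of the vacuum manifold, past the stiff seal, until you feel it bottom on the hard stop inside, whose depth is not known beforehand; never press the tube on the seal or the stop with more than 30 N. Then swing the manifold's locking lever fully over to its other end, away from the side it leans to at first, and let go. Leave the two short capped plugs in the rack where they are.

Things in the scene. Friction and masses are not known exactly. Their poses are not given: they have to be found in the camera images.
- tube_mid (a point): centre of the filter tube, half-way up: a round rigid off-white tube (clear wall, white filter inside) with bare aluminium ends, 20 mm diameter, 110 mm long (55 mm either side of this point), 60 g; its z axis runs along the tube, up. The lower end is tapered over the last 3 mm to 15 mm diameter; both ends look alike otherwise. It stands upright and loose in one of the rack's three holes, 20 mm deep, so 90 mm of it stands proud at the start
- rack: grey plastic block, 70 (its x) by 170 (its y) by 30 mm high, fixed to the bench; origin at the centre of its underside. Three equal holes of 22.5 mm in a row along its y axis at -60, 0 and +60 mm, 20 mm deep; which one holds the tube varies
- plug0_mid (a point): centre, half-way up, of a short blanking plug standing in another hole of the rack: 20 mm aluminium shank, 60 mm long in all, with a black cap 30 mm wide on top. Not to be disturbed
- plug1_mid (a point): the second blanking plug, like the first, in the remaining hole. Not to be disturbed
- manifold: vacuum manifold fixed to the bench, origin at the centre of its underside. On its -y half an aluminium block 70 by 70 mm, 60 mm high, with the port in its top; on its +y half a lower painted step 70 by 80 mm, 35 mm high, that carries the locking lever
- port (a point): centre of the port's mouth in the top of the aluminium block (manifold frame: 0, -40, 60 mm), in a thin black collar; axes as the manifold's. A vertical hole of 21.8 mm. A tube goes in freely for 16 to 18 mm, then pushes the seal with a steady drag of about 9 N, down to a rigid stop where the force rises steeply. The stop lies 22 to 40 mm below the mouth, different each time, hidden, only felt
- lock (a joint): angle of the locking lever in rad: 0 = leaning to the manifold's -x, 0.5 upright, 1.0 = fully over to its +x (locked). It starts between 0 and 0.2, is moved by about 2 to 4 N at the ball, and stays where it is left
- lock_ball (a point): centre of the black ball, 24 mm diameter, at the end of the locking lever, a 10 mm steel rod; 60 mm from the pivot. The lever moves in the manifold's x-z plane
- lock_pivot (a point): the lever's pivot, on its axis (which is the manifold's y), in the manifold's frame at x 0, y 42, z 55 mm
Mind the look-alikes: they are no part of the job. What is shaped like the manifold but blue, green or red is not meant.

How it is judged:
By the outcome, as a careful person would: the job done as asked, in the order asked, and still so for the second after the job is handed in, with the robot touching nothing.
It also fails if it takes over 72 s, if anything falls off the work surface, if the arm or the gripper's body presses on something with over 40 N, if the wrist force passes 120 N, or if a joint passes its speed limit or range.

ROBOT

A 6-joint arm with a two-finger parallel gripper is mounted at the origin on the work surface. World frame = base frame: x ahead of the robot, y to its left, z up, the work surface at z = 0. Lengths are in mm, angles in rad, forces in N, time in s.
With the tool pointing down it reaches from about 275 to 750 mm from the base axis. Payload 10.2 kg.
Tool frame: the origin (TCP) lies at the very end of the fingers, on their centre line; the grasp point (between the pads) lies 19 mm behind it; z points along the fingers, x is the direction in which the jaws open and shut, and the axes are right-handed (so a half turn about z gives the same grasp; the last joint's range is limited). The gripper opens to 85 mm and grips with 20 to 120 N. Pads are 22 mm wide; open, the fingers measure 114 mm over their backs; the gripper's body (76 mm by 85 mm) begins 54 mm behind the grasp point. The pads swing forward as they close: fully open they stand 13 mm farther back than shut.
Start: joints at [0.951, 0.313, 1.498, -0, 1.331, -0.223], TCP at [202.909, 484.21, 231.294] pointing down, gripper open.
Joint ranges: [-2.94, 2.94], [-0.97, 2.17], [0.19, 2.56], [-1.23, 4.37], [0.02, 3.11], [-2.88, 2.88]. Speed limits (rad/s): [2.39, 2.39, 3.01, 3.14, 3.14, 3.14].

INTERFACE

Orientations are given as a unit quaternion [w, x, y, z].
In Python, from rig import telemetry, capture, camera_model, finish_job gives the robot as it stands.
- The arm moves only by the shell command python3 -m inch 'ROWS' [FORCE]. ROWS is JSON, a list of rows, each a list of 5 numbers: the shift along the tool's x, y, z in m, then the turn about the tool's z in rad, then the finger opening in m, from 0 to 0.0854. A call has exactly 5 rows; each row shifts and turns the pose as measured when the row begins, along the tool's axes as they then stand; what a row does not reach is not made up. A row lasts 1/12 s, in which the tool goes at most 41.7 mm and 7.16 degrees, less where a joint would pass 70% of its speed; a pose out of reach is approached as far as the arm can. A call with a gripper value outside its range is refused whole. The fingers move at their own pace and stop on an object; FORCE is the grip in N (left out, the last holds). Time passes only in rows, so rows that do not move let the fingers close, or fill a call up. It gives the time, the measured TCP pose, the force and the opening at its end, in the units of the state.
- telemetry.sense(): the state, without advancing time (a new reading comes with each control period).
- capture(name): name is "scene" or "top" or "wrist"; returns the picture (480x640x3 uint8, blue, green, red); there is no depth.
- camera_model(name): a dict with "mtx" (3x3 intrinsics, pixels), "k1" (the pictures are not rectified: a ray, as slopes to the right and down, at radius r is drawn at 1 + k1 r^2 times it, then the intrinsics apply), "camera_from_world" (4x4, takes a point from world to camera coordinates). Camera axes: x right, y down, z forward; pixel columns grow to the right and rows downward; lengths in mm; the calibration is good to about 2 mm. A picture is of the moment at which its call begins: read the wrist's pose just before it. camera_model takes no time and is no camera call; for the wrist camera it gives the pose at the moment of the call.
- finish_job(): hands the job in, once; it reports no verdict.
The state is a dict: "time_s": time; "joints": joint angles; "dq": joint speeds; "tau": joint torques, N m; "eef_pos": TCP position; "ee_rot": TCP orientation; "force": force on the tool from outside, world axes, zero at the start; "wrist_torque": the same for the moment, N m; "grip_width": opening from 0.0 (shut) to 1.0 (fully open).
Only numpy, scipy, OpenCV 4.12 (cv2) and the standard library are available. Lean on these libraries where they do the work, as an engineer would, in place of code of your own. Each camera call takes 0.05 s, during which the arm holds its last target. There are 200 camera calls.

## Working session

There is one attempt and no reset: what is moved stays moved. The work goes in short steps, Python scripts to look and compute and a shell command to move; the robot and the scene stay as the last step left them, time stands still between calls to the robot, and variables do not carry over. Pictures are saved under pics/ and viewed, about 8 in all and at most 12, crops included, and the job is handed in when it is done.

```bash
mkdir -p pics; cat > h.py <<'E'
import numpy as np, cv2
from rig import telemetry, capture, camera_model
def ray(cm,u,v):
    K=np.array(cm["mtx"]);k1=cm["k1"];T=np.array(cm["camera_from_world"])
    n=cv2.undistortPoints(np.array([[[u,v]]],float),K,np.array([k1,0,0,0,0.]))[0,0]
    R=T[:3,:3];o=-R.T@T[:3,3];d=R.T@np.array([n[0],n[1],1]);return o,d
def onz(cm,u,v,z):
    o,d=ray(cm,u,v);return o+d*(z-o[2])/d[2]
def proj(cm,p):
    T=np.array(cm["camera_from_world"]);r,_=cv2.Rodrigues(T[:3,:3])
    return cv2.projectPoints(np.array([p],float),r,T[:3,3],np.array(cm["mtx"]),np.array([cm["k1"],0,0,0,0.]))[0][0,0]
E
python3 - <<'E'
from h import *
for n in("scene","top"):
    cv2.imwrite(f"pics/{n}0.png",capture(n)); c=camera_model(n);print(n,np.round(c["mtx"],1).tolist(),c["k1"],np.round(c["camera_from_world"],3).tolist())
s=telemetry.sense();print(s)
E
```

```text
scene [[528.0, 0.0, 318.0], [0.0, 528.0, 247.6], [0.0, 0.0, 1.0]] -0.09490701431998776 [[-0.348, 0.938, -0.009, 80.152], [0.59, 0.211, -0.78, -158.023], [-0.729, -0.277, -0.626, 1365.915], [0.0, 0.0, 0.0, 1.0]]
top [[462.4, 0.0, 311.0], [0.0, 462.4, 242.9], [0.0, 0.0, 1.0]] -0.010574010154764963 [[-0.112, -0.994, -0.002, 89.727], [-0.973, 0.11, -0.201, 416.85], [0.2, -0.02, -0.98, 897.837], [0.0, 0.0, 0.0, 1.0]]
{'time_s': 0.1, 'joints': array([ 9.50627555e-01,  3.13377432e-01,  1.49838835e+00, -8.02168388e-06,
        1.33098710e+00, -2.23381584e-01]), 'dq': array([-8.28584912e-05, -2.42264955e-03, -1.50925866e-03,  1.37864248e-03,
        1.71592284e-03,  5.54474869e-04]), 'tau': array([ 1.14169314e-03, -4.12907374e+01, -2.60141820e+01, -2.77028830e-04,
        3.06313115e-03,  3.87344096e-05]), 'eef_pos': array([202.75243157, 484.01112609, 230.7905497 ]), 'ee_rot': array([ 2.09965891e-04,  8.32602820e-01,  5.53870207e-01, -5.40797947e-04]), 'force': array([-0.59840995, -0.5989208 ,  0.00311248]), 'wrist_torque': array([ 0.05789894, -0.03759512,  0.04893177]), 'grip_width': 1.001221580409955}
```

View pics/top0.png

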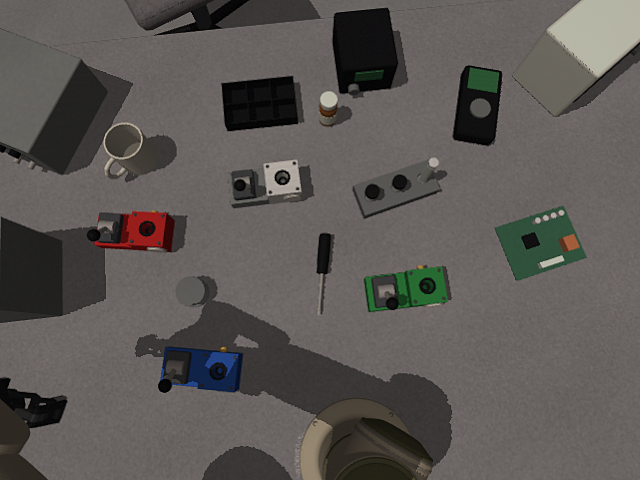

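View pics/scene0.png

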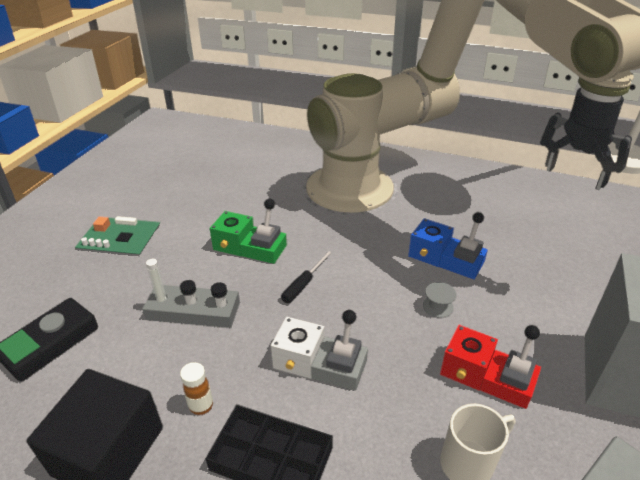

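Top view: the candidates for the manifold are white/aluminium (282,178), red (148,230), green (428,287) and blue (218,371). Only the white one with a grey step fits the description. The tube is the tall white one at (434,162), and the black-capped plugs are at (372,191) and (400,182). Next I'll confirm with an enlarged crop and measure.

```bash
python3 - <<'E'
from h import *
t=cv2.imread("pics/top0.png");s=cv2.imread("pics/scene0.png")
a=cv2.resize(t[145:225,215:455],(800,267),interpolation=cv2.INTER_CUBIC)
b=cv2.resize(s[250:390,140:375],(550,328),interpolation=cv2.INTER_CUBIC)
o=np.zeros((600,800,3),np.uint8);o[:267]=a;o[270:598,:550]=b;cv2.imwrite("pics/crop1.png",o)
c=camera_model("top")
def comps(img,m,box,lab,mina=15):
    n,l,st,ce=cv2.connectedComponentsWithStats(m.astype(np.uint8))
    for i in range(1,n):
        x,y=ce[i]
        if st[i,4]>=mina and box[0]<x<box[2] and box[1]<y<box[3]: print(lab,np.round(ce[i],1),st[i])
hsv=cv2.cvtColor(t,cv2.COLOR_BGR2HSV)
B=(215,145,455,225)
comps(t,hsv[...,2]>150,B,"bright");comps(t,hsv[...,2]<45,B,"dark")
for lab,u,v,z in[("port",282,178,60),("tubetop",434,162,120),("plugA",372,191,70),("plugB",400,182,70),("ball",240,186,105)]:
    print(lab,np.round(onz(c,u,v,z),1))
E
```

```text
bright [433.2 161.8] [429 158  10   9  66]
bright [281.7 177. ] [264 160  37  36 814]
dark [250.  188.8] [234 170  23  30 152]
dark [281.9 177.7] [275 170  15  15 102]
dark [399.7 182.2] [392 175  18  17 194]
dark [239.4 185.1] [234 180  12  11 113]
dark [373.  191.7] [365 184  19  17 204]
dark [394.4 203.6] [353 188  86  30 189]
dark [250.4 203.6] [232 200  37   8 117]
port [562.5  86.9  60. ]
tubetop [ 540.2 -209.8  120. ]
plugA [511.  -91.2  70. ]
plugB [ 523.5 -150.3   70. ]
ball [539.2 168.4 105. ]
```

View pics/crop1.png

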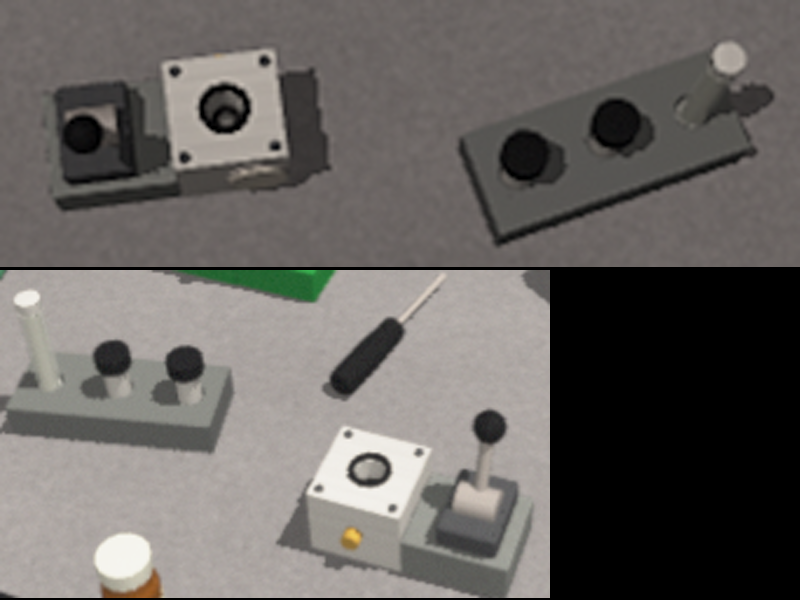

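Crop: confirmed. The bare aluminium block with black collar and grey step is the manifold, the tall slim tube is in the end hole, and both black-capped plugs are in the other two. Now refining by triangulation.

```bash
python3 - <<'E'
from h import *
t=cv2.imread("pics/top0.png");s=cv2.imread("pics/scene0.png")
ct,cs=camera_model("top"),camera_model("scene")
def comps(img,m,box,lab,mina=15):
    n,l,st,ce=cv2.connectedComponentsWithStats(m.astype(np.uint8))
    for i in range(1,n):
        x,y=ce[i]
        if st[i,4]>=mina and box[0]<x<box[2] and box[1]<y<box[3]: print(lab,np.round(ce[i],1),st[i])
v=s.max(2)
comps(s,v<40,(330,300,370,330),"sball");comps(s,v<40,(170,270,235,305),"splug");comps(s,v<55,(365,320,400,350),"sport")
comps(s,v>195,(140,250,170,300),"stube",5);comps(s,v>195,(270,310,330,350),"sblock",50)
def tri(a,b):
    o1,d1=ray(ct,*a);o2,d2=ray(cs,*b)
    k=np.linalg.lstsq(np.c_[d1,-d2],o2-o1,rcond=None)[0];p,q=o1+d1*k[0],o2+d2*k[1];return (p+q)/2,np.linalg.norm(p-q)
print("ball",tri((239.4,185.1),(348.9,317)));print("tubetop",tri((434,161.8),(151.5,262.7)))
# block face
m=((t.max(2)>140)).astype(np.uint8);m[:, :260]=0;m[:,305:]=0;m[:155]=0;m[197:]=0
m=cv2.morphologyEx(m,cv2.MORPH_CLOSE,np.ones((5,5)))
c=max(cv2.findContours(m,0,2)[0],key=cv2.contourArea)
w=np.array([onz(ct,x,y,60)[:2] for x,y in c[:,0]],np.float32)
print("face",cv2.minAreaRect(w))
# port collar: outer dark blob centroid
print("port top",onz(ct,281.9,177.7,60))
E
```

```text
sball [347.1 318.2] [343 311  11  12  53]
splug [188.1 290.6] [182 287  13   7  54]
splug [218.4 293.7] [212 291  14   6  58]
stube [151.  261.7] [146 258  11   8  65]
sblock [297.7 336.1] [ 271  316   54   40 1057]
ball (array([540.44346769, 169.43447567, 106.9272422 ]), np.float64(0.5194282951711918))
tubetop (array([ 541.63611875, -210.05635874,  115.15031432]), np.float64(2.9008411719747613))
face ((561.37646484375, 87.07328796386719), (77.38851165771484, 70.27499389648438), 0.6546647548675537)
port top [563.18582292  86.99523417  60.        ]
```

Ball–port offset fits the manifold frame (yaw≈0, lock≈0.09), and the tube sits at the extrapolated third hole. Next: turn the jaws along world x and travel to the tube.

```bash
python3 -m inch '[[0,0,0,0.12,0.0854],[0,0,0,0.12,0.0854],[0,0,0,0.12,0.0854],[0,0,0,0.12,0.0854],[0,0,0,0.12,0.0854]]'
python3 -m inch '[[0,0,0,0.12,0.0854],[0,0,0,0.12,0.0854],[0,0,0,0.12,0.0854],[0,0,0,0.12,0.0854],[0,0,0,0.12,0.0854]]'; python3 -c "
from h import *
print(telemetry.sense())"
```

```text
time_s: 0.52
eef_pos: [202.3, 483.3, 229.0]
ee_rot: [0.002, 0.962, 0.273, -0.002]
force: [0.1, -0.0, -0.6]
grip_width: 1.002
time_s: 0.93
eef_pos: [201.8, 482.6, 227.2]
ee_rot: [0.004, 0.999, -0.036, -0.003]
force: [0.4, -0.1, -0.8]
grip_width: 1.005
{'time_s': 0.9333, 'joints': array([ 9.50606895e-01,  3.16901116e-01,  1.50313982e+00, -1.05314545e-05,
        1.33089993e+00,  1.02221370e+00]), 'dq': array([-2.36446229e-04,  2.99767318e-03,  5.08463840e-03, -1.41735326e-03,
       -9.74787898e-04,  1.48800987e+00]), 'tau': array([ 1.78029727e-04, -4.13188720e+01, -2.58955121e+01,  2.08277170e-04,
        2.67529744e-02, -1.99016064e+00]), 'eef_pos': array([201.75674801, 482.59773147, 227.20944475]), 'ee_rot': array([ 0.00390125,  0.99934826, -0.03579409, -0.00257438]), 'force': array([ 0.41723617, -0.0618493 , -0.76085874]), 'wrist_torque': array([ 0.0299585 , -0.06089884,  0.00779244]), 'grip_width': 1.0045883342222555}
```

```bash
python3 -m inch '[[0.018,0.036,0,-0.07,0.0854],[0.018,0.036,0,0,0.0854],[0.018,0.036,0,0,0.0854],[0.018,0.036,0,0,0.0854],[0.018,0.036,0,0,0.0854]]'
python3 -m inch '[[0.018,0.036,0,0,0.0854],[0.018,0.036,0,0,0.0854],[0.018,0.036,0,0,0.0854],[0.018,0.036,0,0,0.0854],[0.018,0.036,0,0,0.0854]]'
```

```text
time_s: 1.35
eef_pos: [285.2, 297.7, 225.3]
ee_rot: [0.005, 1.0, -0.004, -0.004]
force: [1.2, -0.1, 0.6]
grip_width: 1.001
time_s: 1.77
eef_pos: [373.9, 108.8, 225.8]
ee_rot: [0.005, 1.0, -0.004, -0.004]
force: [0.3, 0.4, 0.9]
grip_width: 1.001
```

```bash
python3 -m inch '[[0.018,0.036,0,0,0.0854],[0.018,0.036,0,0,0.0854],[0.018,0.036,0,0,0.0854],[0.018,0.036,0,0,0.0854],[0.018,0.036,0,0,0.0854]]'
python3 -m inch '[[0.018,0.036,0,0,0.0854],[0.018,0.036,0,0,0.0854],[0.018,0.036,0,0,0.0854],[0.01,0.018,0,0,0.0854],[0,0,0,0,0.0854]]'
python3 - <<'E'
from h import *
s=telemetry.sense();cm=camera_model("wrist");cv2.imwrite("pics/w1.png",capture("wrist"))
print(s["eef_pos"],s["ee_rot"],s["joints"]);print(np.round(np.array(cm["camera_from_world"]),3).tolist())
print(proj(cm,(540,-210,120)),proj(cm,(540,-210,30)))
import pickle;pickle.dump(cm,open("w1.pkl","wb"))
E
```

```text
time_s: 2.18
eef_pos: [462.5, -79.9, 226.4]
ee_rot: [0.004, 1.0, -0.005, -0.005]
force: [-0.1, 0.7, 0.3]
grip_width: 1.001
time_s: 2.6
eef_pos: [526.7, -218.4, 223.8]
ee_rot: [0.004, 1.0, -0.008, -0.006]
force: [-0.2, -0.5, -0.4]
grip_width: 1.0
[ 526.66352398 -218.39171271  223.81503868] [ 0.0038522   0.9999418  -0.0081425  -0.00593721] [-0.59258061  0.42285561  1.3617434  -0.01326342  1.36266456 -0.57351754]
[[1.0, -0.017, -0.012, -528.352], [-0.013, -0.957, 0.288, -238.317], [-0.016, -0.288, -0.958, 318.093], [0.0, 0.0, 0.0, 1.0]]
[339.88171817 215.01115747] [335.87569985 189.46286464]
```

View pics/w1.png

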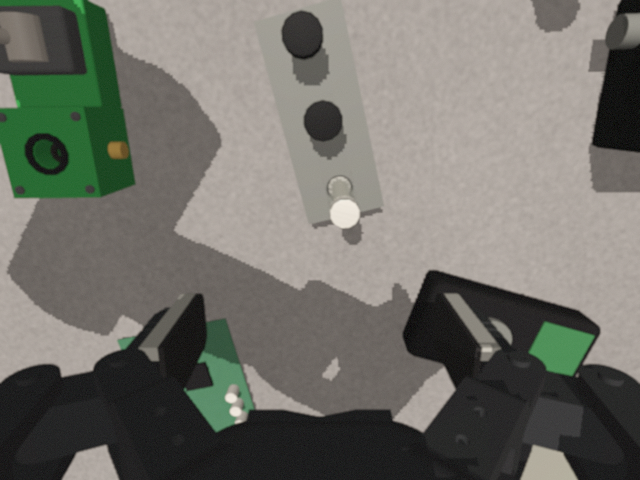

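Wrist view: tube top at (345,213), its hole at (339,186), and the plugs farther up at (323,121) and (302,35), as expected.

```bash
python3 - <<'E'
from h import *
import pickle
cm=pickle.load(open("w1.pkl","rb"));im=cv2.imread("pics/w1.png")
m=((im.min(2)>200)).astype(np.uint8);m[:190]=0;m[235:]=0;m[:,:325]=0;m[:,365:]=0
n,l,st,ce=cv2.connectedComponentsWithStats(m);i=1+st[1:,4].argmax();print(st[i],ce[i])
print("tube",onz(cm,*ce[i],120), "plugs",onz(cm,323,121,70),onz(cm,302,35,70))
E
```

```text
[331 200  28  28 607] [344.39868204 213.0708402 ]
tube [ 542.99240152 -208.71443037  120.        ] plugs [ 529.50724599 -150.72281909   70.        ] [515.65615514 -92.92171642  70.        ]
```

```bash
python3 -m inch '[[0.0175,-0.0105,0,0,0.0854],[0,0,0,0,0.0854],[0,0,0.03,0,0.0854],[0,0,0.03,0,0.0854],[0,0,0.02,0,0.0854]]' 40; python3 -c "
from h import *
s=telemetry.sense();print(s['eef_pos'],s['ee_rot'])"
```

```text
time_s: 3.07
eef_pos: [543.3, -204.0, 145.3]
ee_rot: [0.005, 1.0, -0.006, -0.003]
force: [0.1, -0.2, -0.0]
grip_width: 0.997
[ 543.32828518 -204.02306154  145.31492531] [ 0.00525533  0.99996072 -0.00639919 -0.00316009]
```

```bash
python3 -m inch '[[0,0.0043,0.022,0,0.0854],[0,0,0.022,0,0.0854],[0,0,0.02,0,0.0854],[0,0,0,0,0.0854],[0,0,0,0,0.0854]]' 40; python3 - <<'E'
from h import *
s=telemetry.sense();cm=camera_model("wrist");im=capture("wrist");cv2.imwrite("pics/w2.png",im)
print(s["eef_pos"],s["ee_rot"])
m=((im.min(2)>200)).astype(np.uint8)
n,l,st,ce=cv2.connectedComponentsWithStats(m)
for i in range(1,n):
  if 300<st[i,4]<20000: print(st[i],ce[i],onz(cm,*ce[i],120)[:2])
print(proj(cm,(543,-209,120)))
E
```

```text
time_s: 3.48
eef_pos: [538.2, -202.6, 76.0]
ee_rot: [0.003, 1.0, -0.004, -0.007]
force: [0.7, 0.0, 1.0]
grip_width: 0.999
[ 538.23942544 -202.58735289   76.01261676] [ 0.00289554  0.99996604 -0.00353407 -0.00685909]
[308 359  46  16 447] [328.27740492 366.02908277] [ 542.31910831 -202.63128896]
[330.53419716 383.97240824]
```

```bash
python3 -m inch '[[0.004,0.0065,-0.001,0,0.0854],[0,0,0,0,0.0854],[0,0,0,0,0.0854],[0,0,0,0,0.0854],[0,0,0,0,0.0854]]' 40; python3 - <<'E'
from h import *
s=telemetry.sense();cm=camera_model("wrist");im=capture("wrist");cv2.imwrite("pics/w2.png",im)
print(s["eef_pos"],s["ee_rot"],proj(cm,(543,-209,120)))
E
```

```text
time_s: 3.95
eef_pos: [544.4, -210.3, 82.7]
ee_rot: [0.005, 1.0, -0.003, -0.003]
force: [0.2, 0.1, 0.2]
grip_width: 0.999
[ 544.44485705 -210.33377159   82.67341313] [ 0.00506643  0.99997669 -0.00305989 -0.00340513] [311.55138306 349.59363019]
```

View pics/w2.png

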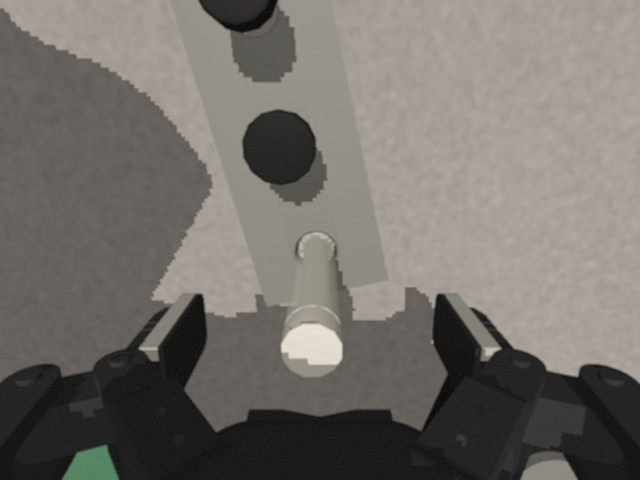

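Wrist view: the tube top (312,349) lies between the pads, exactly where predicted. Closing.

```bash
python3 -m inch '[[-0.001,-0.001,0.0015,0,0.0854],[0,0,0,0,0.04],[0,0,0,0,0.01],[0,0,0,0,0.01],[0,0,0,0,0.01]]' 60;python3 -m inch '[[0,0,0,0,0.01],[0,0,0,0,0.01],[0,0,0,0,0.01],[0,0,0,0,0.01],[0,0,0,0,0.01]]' 60; python3 -c "
from h import *
s=telemetry.sense();print(s['eef_pos'],s['ee_rot'],s['force'],s['wrist_torque'])"
```

```text
time_s: 4.42
eef_pos: [543.2, -209.1, 81.2]
ee_rot: [0.005, 1.0, -0.003, -0.003]
force: [0.4, 0.5, 0.1]
grip_width: 0.455
time_s: 4.83
eef_pos: [543.2, -209.1, 81.3]
ee_rot: [0.005, 1.0, -0.003, -0.003]
force: [-0.6, 0.3, 1.2]
grip_width: 0.221
[ 543.20178573 -209.06534222   81.25563874] [ 0.0050324   0.99997666 -0.00302117 -0.00349711] [-0.60976039  0.34347844  1.15028155] [ 0.01229196  0.03848284 -0.01614975]
```

```bash
python3 -m inch '[[0,0,-0.01,0,0.01],[0,0,-0.025,0,0.01],[0,0,-0.025,0,0.01],[0,0,-0.025,0,0.01],[0,0,-0.012,0,0.01]]';python3 -m inch '[[0,0,0,0,0.01],[0,0,0,0,0.01],[0,0,0,0,0.01],[0.002,-0.03,0,0,0.01],[0.002,-0.03,0,0,0.01]]'; python3 -c "
from h import *
s=telemetry.sense();print(s['eef_pos'],s['ee_rot'],s['force'],s['wrist_torque'])"
```

```text
time_s: 5.25
eef_pos: [542.5, -207.3, 181.0]
ee_rot: [0.003, 1.0, -0.003, -0.006]
force: [0.7, 0.0, -0.2]
grip_width: 0.219
time_s: 5.67
eef_pos: [546.9, -150.6, 182.0]
ee_rot: [0.005, 1.0, -0.006, -0.005]
force: [0.5, 0.1, -1.4]
grip_width: 0.216
[ 546.85349675 -150.56066027  181.95595153] [ 0.00477535  0.99995682 -0.00622397 -0.00498258] [ 0.50402885  0.14563017 -1.36459922] [ 0.04894084 -0.04359742  0.02724683]
```

```bash
python3 -m inch '[[0.002,-0.034,0,0,0.01],[0.002,-0.034,0,0,0.01],[0.002,-0.034,0,0,0.01],[0.002,-0.034,0,0,0.01],[0.002,-0.034,0,0,0.01]]';python3 -m inch '[[0.002,-0.034,0,0,0.01],[0.002,-0.02,0,0,0.01],[0.001,-0.01,0,0,0.01],[0,0,0,0,0.01],[0,0,0,0,0.01]]'; python3 - <<'E'
from h import *
import pickle
s=telemetry.sense();print(s['eef_pos'],s['ee_rot'],s['force'],s['wrist_torque'])
cms={}
for n in("scene","top","wrist"):
    cms[n]=camera_model(n);cv2.imwrite(f"pics/{n}3.png",capture(n))
pickle.dump(cms,open("c3.pkl","wb"))
s=telemetry.sense();print(s['eef_pos'],s['ee_rot'])
S=cv2.imread("pics/scene3.png");W=cv2.imread("pics/wrist3.png");T=cv2.imread("pics/top3.png")
a=cv2.resize(S[180:400,240:420],(400,489));b=cv2.resize(W,(400,300));c=cv2.resize(T[100:250,200:400],(400,300))
o=np.zeros((600,800,3),np.uint8);o[:489,:400]=a;o[:300,400:]=b;o[300:,400:]=c;cv2.imwrite("pics/mix3.png",o)
E
```

```text
time_s: 6.08
eef_pos: [556.3, 25.6, 174.1]
ee_rot: [0.003, 1.0, -0.009, -0.01]
force: [0.3, 0.2, -0.9]
grip_width: 0.219
time_s: 6.5
eef_pos: [559.5, 98.3, 168.0]
ee_rot: [0.003, 1.0, -0.005, -0.015]
force: [0.1, -0.6, -0.8]
grip_width: 0.218
[559.45169956  98.32720666 168.00759987] [ 0.00288926  0.99987126 -0.00500513 -0.01496911] [ 0.09940539 -0.55413677 -0.76233091] [ 0.02273251 -0.06905868  0.03778177]
[559.73691958  97.3408534  168.53802116] [ 0.00283577  0.99987232 -0.00605505 -0.01451361]
```

View pics/mix3.png

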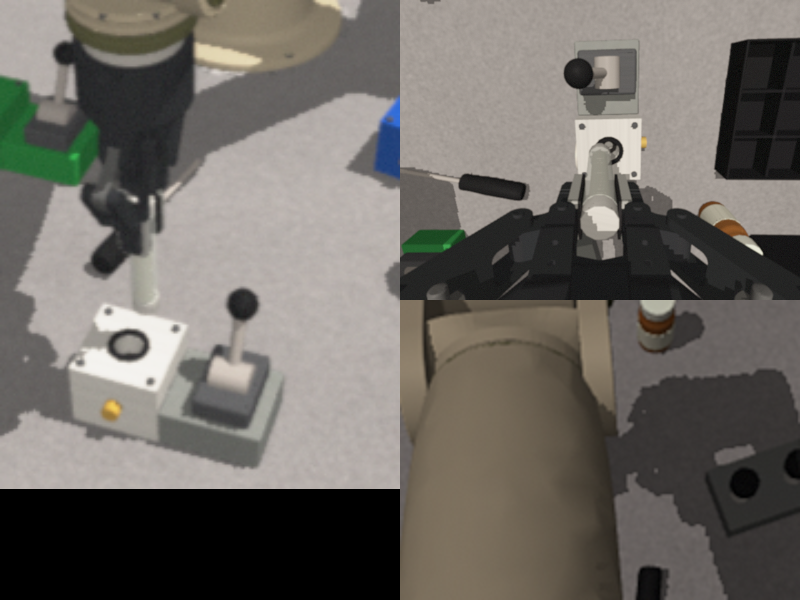

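Mix: tube held upright above the block. In the wrist view (full-res) the collar is at about (336,240), partly hidden by the tube tip, and the screws are visible, so their diagonal gives the port centre. I'll let it settle, then measure.

```bash
python3 -m inch '[[0,0,0,0,0.01],[0,0,0,0,0.01],[0,0,0,0,0.01],[0,0,0,0,0.01],[0,0,0,0,0.01]]'; python3 - <<'E'
from h import *
import pickle
s=telemetry.sense();print(s['eef_pos'],s['ee_rot'],s['force'])
cm=camera_model("wrist");W=capture("wrist");cv2.imwrite("pics/wrist4.png",W);cv2.imwrite("pics/scene4.png",capture("scene"));pickle.dump(cm,open("c4.pkl","wb"))
m=(W.max(2)<110).astype(np.uint8)
n,l,st,ce=cv2.connectedComponentsWithStats(m)
for i in range(1,n):
  if 8<st[i,4]<5000 and ce[i][1]<330 and 240<ce[i][0]<420: print(st[i],ce[i].round(1),onz(cm,*ce[i],60)[:2].round(1))
a=cv2.resize(W[90:390,220:460],(480,600));cv2.imwrite("pics/z4.png",a)
E
```

```text
time_s: 7.07
eef_pos: [560.2, 93.5, 168.8]
ee_rot: [0.003, 1.0, -0.009, -0.014]
force: [1.0, -0.0, -0.5]
grip_width: 0.218
[560.16047893  93.53207622 168.83212463] [ 0.00304418  0.99985643 -0.00863572 -0.01425756] [ 0.99078165 -0.04976903 -0.51575819]
[370 190   8   9  54] [373.6 193.7] [594.3 115.2]
[286 193   8   8  53] [289.3 196.3] [538.1 114.1]
[311 213  45  45 761] [337.3 229.6] [570.1  90.6]
[386 232   4   4  16] [387.5 233.5] [604.4  87.4]
[370 269   7   8  43] [373.3 272.3] [595.4  58.8]
```

View pics/z4.png

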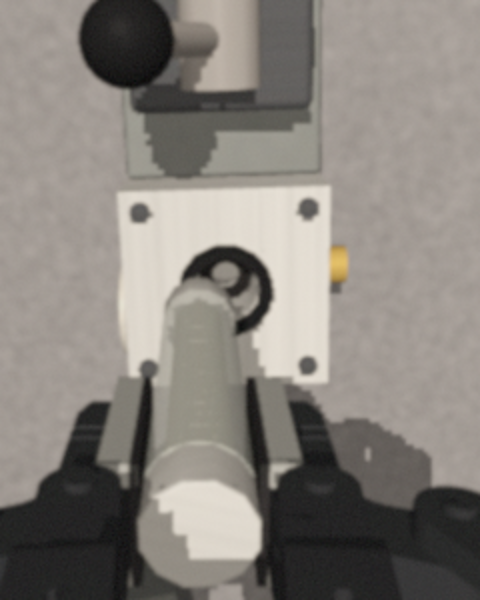

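```bash
python3 - <<'E'
from h import *
import pickle
cm=pickle.load(open("c4.pkl","rb"));W=cv2.imread("pics/wrist4.png")
tip=np.array([558.8,94.0,97.6]);ax=np.array([-.0216,.0043,-1])
def circ(c,r): 
    return np.array([proj(cm,c+r*np.array([np.cos(a),np.sin(a),0])) for a in np.linspace(0,6.283,60)])
for c,r in((tip,7.5),(tip-3*ax,10),(tip-110*ax,10)):
    q=circ(c,r);print(proj(cm,c).round(1),q.min(0).round(1),q.max(0).round(1))
print("port(top)",proj(cm,(563.2,87,60)))
# tube top blob/edges: print gradient rows
g=cv2.cvtColor(W,cv2.COLOR_BGR2GRAY)
for y in(240,250,270,290): print(y,g[y,290:350].tolist())
print(g[215:245,320].tolist(),g[215:245,316].tolist())
# other estimates of port from top3/scene screws
for n in("scene","top"):
    c=camera_model(n)
T=cv2.imread("pics/top0.png");c=camera_model("top")
m=(T.max(2)<110).astype(np.uint8);nn,l,st,ce=cv2.connectedComponentsWithStats(m)
for i in range(1,nn):
    if 1<=st[i,4]<300 and 262<ce[i][0]<302 and 158<ce[i][1]<198: print(st[i],ce[i],onz(c,*ce[i],60)[:2])
E
```

```text
[319.1 242.5] [306.4 230.3] [331.9 254.4]
[319.1 244.1] [301.9 227.6] [336.3 260.2]
[316.6 355.4] [284.9 327.2] [348.5 382.4]
port(top) [327.26670469 234.62685235]
240 [217, 216, 217, 215, 215, 214, 214, 217, 214, 214, 214, 210, 196, 164, 140, 151, 169, 174, 178, 179, 181, 181, 182, 182, 179, 178, 169, 157, 152, 148, 153, 159, 160, 166, 175, 177, 179, 178, 175, 173, 175, 170, 157, 131, 111, 117, 138, 151, 153, 154, 152, 149, 146, 144, 142, 141, 148, 163, 155, 106]
250 [218, 217, 216, 215, 214, 214, 215, 216, 217, 215, 209, 197, 178, 174, 176, 177, 172, 156, 144, 143, 145, 145, 148, 150, 146, 146, 144, 145, 145, 144, 143, 144, 143, 143, 144, 143, 140, 137, 136, 134, 133, 136, 135, 134, 134, 137, 135, 112, 80, 52, 34, 23, 23, 28, 35, 37, 36, 30, 38, 57]
270 [200, 176, 148, 127, 121, 134, 155, 180, 193, 185, 174, 173, 175, 176, 177, 170, 156, 145, 145, 145, 146, 145, 145, 144, 146, 146, 146, 144, 146, 145, 145, 143, 143, 144, 142, 142, 140, 138, 139, 137, 133, 132, 131, 137, 138, 136, 132, 128, 128, 127, 139, 145, 144, 143, 143, 145, 144, 145, 153, 184]
290 [70, 36, 30, 25, 23, 54, 104,
[... 182 characters left out ...]
31, 129, 125, 123, 119, 116, 115, 110, 104, 87, 53, 29, 24, 29, 31, 48, 85]
[196, 140, 69, 37, 36, 33, 40, 37, 35, 38, 29, 31, 49, 71, 109, 127, 134, 142, 146, 156, 172, 181, 180, 175, 166, 153, 147, 142, 144, 143] [217, 214, 200, 173, 132, 83, 50, 33, 32, 33, 37, 35, 44, 70, 109, 131, 137, 142, 148, 161, 175, 182, 184, 181, 176, 169, 157, 148, 144, 143]
[293 162   3   3   8] [293.875 162.875] [592.47903802  59.18454293]
[266 165   3   3   9] [267. 166.] [591.95599992 115.06886511]
[274 170  16  15 183] [281.92349727 177.01092896] [564.66215543  86.79968923]
[296 187   3   3   8] [297.125 188.125] [537.37348526  58.28435957]
[269 191   3   3   8] [269.875 191.875] [535.6823472  114.40543927]
```

Screw-diagonal port: wrist (566.8,86.5), top (564.4,86.7). Tube tip at (558.8,94.0), and its image edges match that prediction. I'll move over the port and halfway down, then recheck at short range.

```bash
python3 -m inch '[[0.008,0.007,0,0,0.01],[0,0,0.015,0,0.01],[0,0,0.012,0,0.01],[0,0,0,0,0.01],[0,0,0,0,0.01]]';python3 -m inch '[[0,0,0,0,0.01],[0,0,0,0,0.01],[0,0,0,0,0.01],[0,0,0,0,0.01],[0,0,0,0,0.01]]'; cat > m.py <<'E'
from h import *
s=telemetry.sense();print(s['eef_pos'],s['ee_rot'],s['force'])
cm=camera_model("wrist");W=capture("wrist");cv2.imwrite("pics/wrist5.png",W);cv2.imwrite("pics/scene5.png",capture("scene"))
w,x,y,z=s['ee_rot'];tz=np.array([2*(x*z+w*y),2*(y*z-w*x),-1])
ax=tz-np.array([-.0070,-.0101,0]);g=s['eef_pos']-19*tz;tip=g+90.25*ax
print("tip",tip,"axis",ax)
for c,r in((tip,7.5),(tip-3*ax,10)):
    q=np.array([proj(cm,c+r*np.array([np.cos(a),np.sin(a),0])) for a in np.linspace(0,6.283,60)]);print(proj(cm,c).round(1),q.min(0).round(1),q.max(0).round(1))
m=(W.max(2)<115).astype(np.uint8);n,l,st,ce=cv2.connectedComponentsWithStats(m)
for i in range(1,n):
  if 8<st[i,4]<5000 and ce[i][1]<350 and 220<ce[i][0]<440: print(st[i],ce[i].round(1),onz(cm,*ce[i],60)[:2].round(1))
cv2.imwrite("pics/z5.png",np.hstack([cv2.resize(W[90:390,220:420],(400,600)),cv2.resize(cv2.imread("pics/scene5.png")[250:400,250:350],(400,600))]))
E
python3 m.py
```

```text
time_s: 7.58
eef_pos: [570.0, 84.4, 141.7]
ee_rot: [0.003, 1.0, -0.008, -0.013]
force: [-0.4, 0.2, -0.0]
grip_width: 0.22
time_s: 8.0
eef_pos: [571.4, 83.9, 144.0]
ee_rot: [0.003, 1.0, -0.008, -0.011]
force: [0.7, -0.5, -0.4]
grip_width: 0.216
[571.40797731  83.93660824 144.00549184] [ 0.00337023  0.99989507 -0.00839989 -0.01131072] [ 0.74513271 -0.47623188 -0.42851202]
tip [570.42408477  84.38146402  72.75549184] axis [-0.01567568  0.00355026 -1.        ]
[319.  242.4] [306.3 230.2] [331.8 254.4]
[319.  244.1] [301.8 227.6] [336.2 260.2]
[366 156   2  11  13] [366.8 161.7] [598.9 129.6]
[355 182   9  10  73] [358.9 186.3] [594.4 115.1]
[261 185  10   9  74] [264.9 189. ] [538.1 114.2]
[ 288  208   52   46 1038] [311.2 225. ] [565.4  91.4]
[372 228   8   5  38] [375.7 230.1] [605.1  87.8]
[356 270   8   9  60] [359.2 273.8] [595.3  58.7]
[267 272  10   8  61] [271.2 275.6] [538.9  57.9]
```

View pics/z5.png

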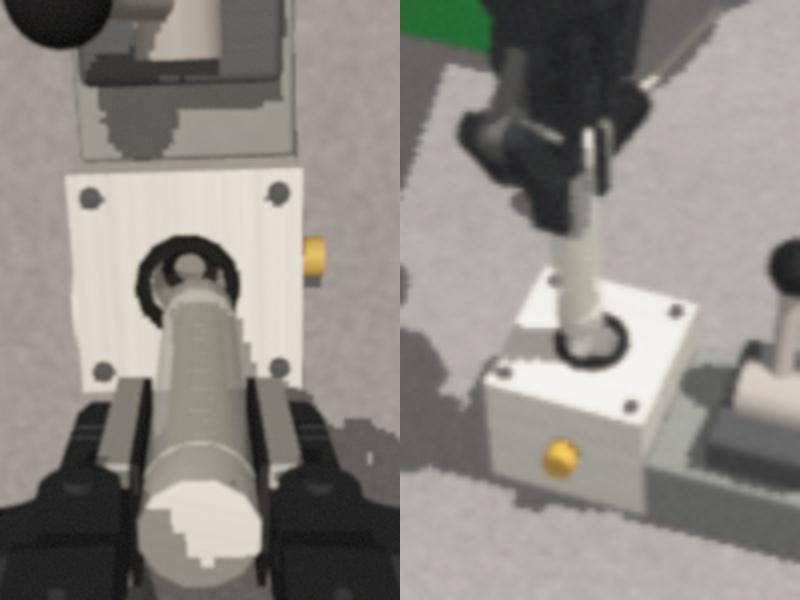

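Crop: the tip is just above the collar, offset to its right and near side. The four screws give the port at (566.7,86.5) and the tip is at (570.4,84.4), so correct by about (-3.8,+2.1) mm.

```bash
python3 -m inch '[[-0.0038,-0.0021,0,0,0.01],[0,0,0,0,0.01],[0,0,0,0,0.01],[0,0,0,0,0.01],[0,0,0,0,0.01]]' 80; python3 m.py
```

```text
time_s: 8.52
eef_pos: [567.0, 86.6, 144.2]
ee_rot: [0.003, 1.0, -0.008, -0.011]
force: [-0.3, 0.1, -1.8]
grip_width: 0.216
[567.00061265  86.55047327 144.17278572] [ 0.00336108  0.99989582 -0.00826102 -0.01134941] [-0.31374537  0.11425507 -1.84156666]
tip [566.01128421  86.99645421  72.92278572] axis [-0.01575198  0.00356605 -1.        ]
[319.  242.4] [306.3 230.3] [331.8 254.4]
[319.  244.1] [301.8 227.6] [336.2 260.2]
[373 161   1  10  10] [373.  165.5] [598.1 129.9]
[362 186   9  10  75] [366.1 190.5] [594.4 115.1]
[268 189  10  10  75] [272.3 193.2] [538.  114.2]
[295 212  52  45 937] [321.7 228.3] [567.5  91.8]
[379 232   6   5  28] [381.7 234. ] [604.4  87.8]
[362 273   9  10  65] [366.1 277.5] [595.4  58.7]
[275 275   8   9  43] [277.7 278.6] [538.6  58.3]
```

```bash
python3 -m inch '[[0.0007,0,0.003,0,0.01],[0,0,0.004,0,0.01],[0,0,0.004,0,0.01],[0,0,0.003,0,0.01],[0,0,0,0,0.01]]'; python3 -m inch '[[0,0,0.003,0,0.01],[0,0,0.003,0,0.01],[0,0,0.002,0,0.01],[0,0,0,0,0.01],[0,0,0,0,0.01]]';python3 m.py | head -2
```

```text
time_s: 9.03
eef_pos: [567.4, 86.3, 128.3]
ee_rot: [0.003, 1.0, -0.008, -0.012]
force: [-0.4, 0.2, 0.0]
grip_width: 0.218
time_s: 9.45
eef_pos: [567.1, 86.2, 119.0]
ee_rot: [0.003, 1.0, -0.008, -0.012]
force: [-0.2, -0.7, -0.5]
grip_width: 0.211
[567.06250332  86.23211409 118.98603482] [ 0.00333848  0.99988793 -0.00837381 -0.01195217] [-0.23122354 -0.74265901 -0.4882033 ]
tip [565.98727621  86.68222176  47.73603482] axis [-0.01695757  0.00362397 -1.        ]
```

Tip is 12 mm inside with no contact force. Pushing gently.

```bash
python3 -m inch '[[0,0,0.0015,0,0.01],[0,0,0.0015,0,0.01],[0,0,0.0015,0,0.01],[0,0,0.0015,0,0.01],[0,0,0.0015,0,0.01]]'; python3 -c "
from h import *
print(telemetry.sense()['eef_pos'],telemetry.sense()['force'])"
```

```text
time_s: 9.97
eef_pos: [567.5, 86.2, 112.8]
ee_rot: [0.003, 1.0, -0.008, -0.011]
force: [-3.3, 0.2, 8.8]
grip_width: 0.216
[567.51881519  86.19695096 112.76686876] [-3.30878285  0.24060988  8.80092316]
```

```bash
python3 -m inch '[[0,0,0.001,0,0.01],[0,0,0.001,0,0.01],[0,0,0.001,0,0.01],[0,0,0.001,0,0.01],[0,0,0.001,0,0.01]]'; python3 -c "
from h import *
print(telemetry.sense()['eef_pos'],telemetry.sense()['force'])"
```

```text
time_s: 10.38
eef_pos: [567.4, 86.3, 111.9]
ee_rot: [0.004, 1.0, -0.008, -0.01]
force: [-3.1, -1.1, 8.1]
grip_width: 0.211
[567.43685982  86.27377102 111.89060315] [-3.12748065 -1.0997284   8.05088015]
```

```bash
python3 -m inch '[[-0.0001,0,0.0018,0,0.01],[0,0,0.0018,0,0.01],[0,0,0.0018,0,0.01],[0,0,0.0018,0,0.01],[0,0,0.0018,0,0.01]]'; python3 -c "
from h import *
print(telemetry.sense()['eef_pos'],telemetry.sense()['force'])"
```

```text
time_s: 10.8
eef_pos: [567.3, 86.3, 107.5]
ee_rot: [0.004, 1.0, -0.008, -0.009]
force: [-3.4, -0.2, 7.6]
grip_width: 0.215
[567.31655608  86.29030674 107.52796308] [-3.39073889 -0.21885459  7.59674794]
```

```bash
python3 -m inch '[[0,0,0.0018,0,0.01],[0,0,0.0018,0,0.01],[0,0,0.0018,0,0.01],[0,0,0.0018,0,0.01],[0,0,0.0018,0,0.01]]'; python3 -c "
from h import *
print(telemetry.sense()['eef_pos'],telemetry.sense()['force'])"
```

```text
time_s: 11.22
eef_pos: [567.2, 86.3, 102.9]
ee_rot: [0.004, 1.0, -0.007, -0.008]
force: [-3.6, 0.4, 7.7]
grip_width: 0.217
[567.17404399  86.33554462 102.90597599] [-3.55560047  0.37984282  7.70965966]
```

```bash
python3 -m inch '[[0,0,0.0018,0,0.01],[0,0,0.0018,0,0.01],[0,0,0.0018,0,0.01],[0,0,0.0018,0,0.01],[0,0,0.0018,0,0.01]]'; python3 -c "
from h import *
print(telemetry.sense()['eef_pos'],telemetry.sense()['force'])"
```

```text
time_s: 11.63
eef_pos: [567.3, 86.4, 100.2]
ee_rot: [0.005, 1.0, -0.007, -0.007]
force: [-6.5, 1.0, 17.6]
grip_width: 0.216
[567.34514742  86.40838061 100.18949851] [-6.46597795  1.03955602 17.61280949]
```

```bash
python3 -m inch '[[0,0,0.0018,0,0.01],[0,0,0.0018,0,0.01],[0,0,0.0018,0,0.01],[0,0,0.0018,0,0.01],[0,0,0.0018,0,0.01]]'; python3 -c "
from h import *
print(telemetry.sense()['eef_pos'],telemetry.sense()['force'])"
```

```text
time_s: 12.05
eef_pos: [567.2, 86.5, 100.2]
ee_rot: [0.005, 1.0, -0.007, -0.005]
force: [-5.9, -0.1, 15.4]
grip_width: 0.215
[567.18801871  86.4853041  100.2293633 ] [-5.9415119  -0.06674809 15.37425776]
```

```bash
python3 -m inch '[[0,0,0.002,0,0.01],[0,0,0.0023,0,0.01],[0,0,0.0023,0,0.01],[0,0,0.0023,0,0.01],[0,0,0.0023,0,0.01]]'; python3 -c "
from h import *
print(telemetry.sense()['eef_pos'],telemetry.sense()['force'])"
```

```text
time_s: 12.47
eef_pos: [567.1, 86.6, 100.2]
ee_rot: [0.006, 1.0, -0.006, -0.004]
force: [-7.2, -1.4, 21.2]
grip_width: 0.216
[567.08899118  86.60411517 100.18676362] [-7.24141155 -1.35546783 21.24953591]
```

Hard stop confirmed: z is unchanged at 100.2 while the force went 15→21 N, a depth of about 31 mm. Relax, release, rise.

```bash
python3 -m inch '[[0,0,0,0,0.01],[0,0,0,0,0.01],[0,0,0,0,0.05],[0,0,0,0,0.05],[0,0,0,0,0.05]]';python3 -m inch '[[0,0,0,0,0.05],[0,0,-0.003,0,0.05],[0,0,-0.015,0,0.05],[0,0,-0.025,0,0.05],[0,0,-0.025,0,0.05]]';python3 -m inch '[[0,0,-0.02,0,0],[0,0,0,0,0],[0,0,0,0,0],[0,0,0,0,0],[0,0,0,0,0]]'; python3 - <<'E'
from h import *
import pickle
s=telemetry.sense();print(s['eef_pos'],s['ee_rot'],s['force'])
c=camera_model("wrist");W=capture("wrist");S=capture("scene");cv2.imwrite("pics/w6.png",W);cv2.imwrite("pics/s6.png",S);pickle.dump(c,open("c6.pkl","wb"))
cv2.imwrite("pics/mix6.png",np.hstack([cv2.resize(W,(480,360)),cv2.resize(S[230:390,250:390],(315,360))]))
E
```

```text
time_s: 12.88
eef_pos: [567.3, 86.6, 100.9]
ee_rot: [0.006, 1.0, -0.006, -0.003]
force: [-0.3, 0.2, 0.1]
grip_width: 0.583
time_s: 13.3
eef_pos: [565.1, 87.4, 165.3]
ee_rot: [0.006, 1.0, -0.006, -0.009]
force: [0.2, 0.3, -0.5]
grip_width: 0.587
time_s: 13.72
eef_pos: [566.8, 87.7, 190.4]
ee_rot: [0.006, 1.0, -0.006, -0.006]
force: [0.2, 0.5, 0.2]
grip_width: 0.003
[566.78912816  87.66673924 190.43209358] [ 0.0059262   0.99994701 -0.00593055 -0.0059736 ] [0.2203321  0.52687549 0.21684991]
```

View pics/mix6.png

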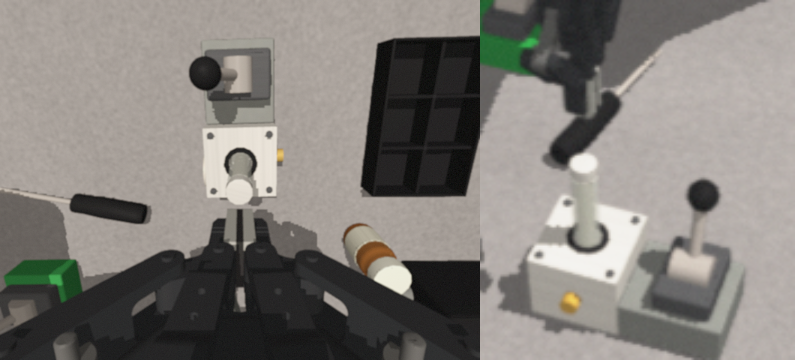

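The tube is seated upright in the port (wrist picture: tube top near (318,250) full-res), and the ball is on the -x side at (273,97). Going to the ball's -x side with shut fingers.

```bash
python3 -m inch '[[-0.021,-0.027,0,0,0],[-0.021,-0.027,0,0,0],[-0.02,-0.025,0,0,0],[0,0,0,0,0],[0,0,0,0,0]]';python3 -m inch '[[0,0,0,0,0],[0,0,0,0,0],[0,0,0,0,0],[0,0,0,0,0],[0,0,0,0,0]]'; python3 - <<'E'
from h import *
import pickle
s=telemetry.sense();print(s['eef_pos'],s['ee_rot'],s['force'])
for cm,W in((pickle.load(open("c6.pkl","rb")),cv2.imread("pics/w6.png")),):
    m=(W.max(2)<60).astype(np.uint8);n,l,st,ce=cv2.connectedComponentsWithStats(m)
    for i in range(1,n):
        if 500<st[i,4]<5000 and ce[i][1]<180 and 230<ce[i][0]<330: print(st[i],ce[i].round(1),onz(cm,st[i][0]+st[i][3]/2,ce[i][1],110))
E
```

```text
time_s: 14.23
eef_pos: [502.3, 169.1, 186.0]
ee_rot: [0.006, 1.0, -0.007, -0.009]
force: [-0.3, -0.6, -0.3]
grip_width: 0.001
time_s: 14.65
eef_pos: [503.7, 166.9, 184.7]
ee_rot: [0.007, 1.0, -0.009, -0.01]
force: [-0.4, 0.5, 0.6]
grip_width: -0.002
[503.70375668 166.94123295 184.69154677] [ 0.00655427  0.99988834 -0.00863975 -0.01028126] [-0.35885937  0.45407138  0.61217835]
[ 253   75   42   46 1486] [273.5  97.5] [543.81125083 168.98836468 110.        ]
```

```bash
python3 -m inch '[[0,-0.003,0.025,0,0],[0,0,0.025,0,0],[0,0,0.025,0,0],[0,0,0.01,0,0],[0,0,0,0,0]]';python3 -m inch '[[0,0,0,0,0],[0,0,0,0,0],[0,0,0,0,0],[0,0,0,0,0],[0,0,0,0,0]]'
```

```text
time_s: 15.07
eef_pos: [504.5, 167.0, 97.5]
ee_rot: [0.006, 1.0, -0.01, -0.008]
force: [-0.2, -0.3, 0.4]
grip_width: 0.001
time_s: 15.48
eef_pos: [506.3, 166.5, 100.3]
ee_rot: [0.006, 1.0, -0.011, -0.006]
force: [0.4, -0.8, 0.8]
grip_width: -0.006
```

```bash
python3 -m inch '[[0.006,-0.002,0,0,0],[0.007,0,0,0,0],[0.007,0,0,0,0],[0.007,0,0,0,0],[0.006,0,0,0,0]]';python3 -m inch '[[0.005,0,0,0,0],[0.005,0,0,0,0],[0.005,0,0,0,0],[0.005,0,0,0,0],[0.005,0,0,0,0]]'
```

```text
time_s: 15.9
eef_pos: [541.0, 168.7, 102.2]
ee_rot: [0.006, 1.0, -0.01, -0.007]
force: [-2.6, -0.1, 3.3]
grip_width: 0.001
time_s: 16.32
eef_pos: [568.6, 168.3, 100.7]
ee_rot: [0.006, 1.0, -0.01, -0.008]
force: [-1.7, 0.1, -1.1]
grip_width: 0.002
```

```bash
python3 -m inch '[[0.003,0,0,0,0],[0.002,0,0,0,0],[0.002,0,0,0,0],[0.002,0,0,0,0],[0.0015,0,0,0,0]]';python3 -m inch '[[0.002,0,0,0,0],[0.002,0,0,0,0],[0.0015,0,0,0,0],[0.0015,0,0,0,0],[0.0015,0,0,0,0]]'
```

```text
time_s: 16.73
eef_pos: [569.1, 168.4, 100.6]
ee_rot: [0.008, 1.0, -0.009, -0.025]
force: [-13.9, -0.6, 8.8]
grip_width: -0.003
time_s: 17.15
eef_pos: [568.8, 168.3, 101.0]
ee_rot: [0.009, 0.999, -0.008, -0.039]
force: [-13.2, -0.6, 7.1]
grip_width: -0.0
```

The lever is on its end stop: 14 N with no more travel, at the expected x≈569. Back off, rise, check.

```bash
python3 -m inch '[[-0.006,0,0,0,0],[-0.015,0,0,0,0],[-0.02,0,0,0,0],[-0.015,0,0,0,0],[0,0,0,0,0]]';python3 -m inch '[[0,0,-0.02,0,0],[0,0,-0.03,0,0],[-0.03,0,-0.02,0,0],[-0.03,0,0,0,0],[-0.03,0,0,0,0]]';python3 -m inch '[[-0.03,0,0,0,0],[-0.03,0,0,0,0],[0,0,0,0,0],[0,0,0,0,0],[0,0,0,0,0]]'; python3 - <<'E'
from h import *
T=capture("top");S=capture("scene");cv2.imwrite("pics/t7.png",T);cv2.imwrite("pics/s7.png",S);print(telemetry.sense()['force'])
cs,ct=camera_model("scene"),camera_model("top")
for nm,p in (("tubetop@31",(566.5,86.6,139)),("ball lock1",(594,168.6,107.7))):print(nm,proj(cs,p),proj(ct,p))
cv2.imwrite("pics/mix7.png",np.vstack([cv2.resize(S[220:390,130:390],(780,510))]))
m=(S.max(2)<40).astype(np.uint8);n,l,st,ce=cv2.connectedComponentsWithStats(m)
for i in range(1,n):
    if 20<st[i,4]<300 and 140<ce[i][0]<390 and 260<ce[i][1]<340: print(st[i],ce[i].round(1))
E
```

```text
time_s: 17.57
eef_pos: [513.2, 168.5, 105.1]
ee_rot: [0.01, 0.999, -0.009, -0.037]
force: [-0.5, -0.0, 0.0]
grip_width: -0.0
time_s: 17.98
eef_pos: [433.5, 170.2, 183.9]
ee_rot: [0.01, 0.999, -0.01, -0.033]
force: [-0.8, 0.9, -0.2]
grip_width: -0.002
time_s: 18.4
eef_pos: [372.3, 171.5, 190.6]
ee_rot: [0.009, 1.0, -0.01, -0.028]
force: [0.9, -0.1, 0.2]
grip_width: -0.004
[-0.59499205  1.25905288 -0.29829815]
tubetop@31 [294.84126306 301.40207616] [279.25530584 161.86105321]
ball lock1 [337.69617878 340.05000338] [237.44712781 159.11852356]
[182 287  13   7  48] [187.9 290.7]
[212 290  14   7  50] [218.8 293.7]
```

View pics/mix7.png

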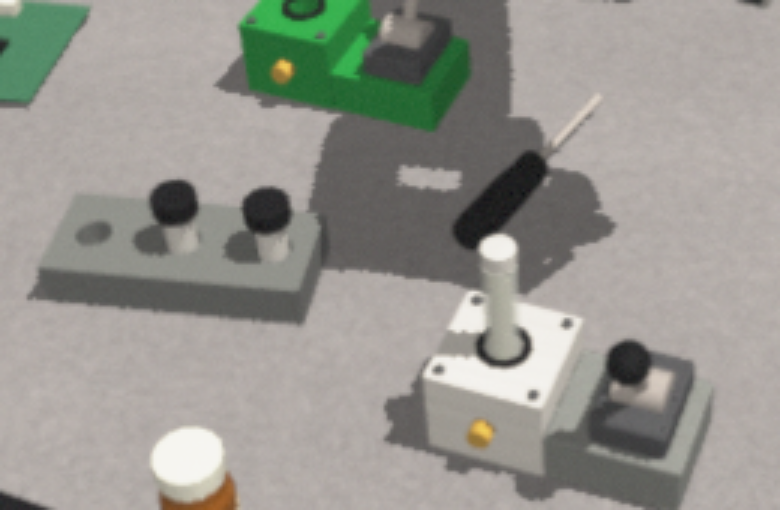

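The ball is at scene (340,341), with (338,340) predicted for locked. The tube top is at (296,302), with (295,301) predicted for 31 mm depth. The plugs haven't moved. Handing in.

```bash
python3 -c "
from rig import finish_job
print(finish_job())"
```

```text
the job is handed in; nothing more can be done
None
```

The tube is seated on the hard stop in the manifold port, the locking lever is fully over to its +x end, and the job is handed in at about 18.5 s. I went over no limit that I could see.

- **Tube:** It met the seal at about 8–9 N and stopped about 31 mm below the mouth. Raising the push from 15 N to 21 N (about 22 N with the sideways part) did not move it further. That was the highest force I read, but I read the force only at the end of each five-row call, so brief peaks in between were not seen.
- **Lever:** I pushed the ball over until it would not travel further, at about 14 N, with the fingers where full lock should put them, then backed off.
- **Last checks:** The final scene picture puts the tube top and the ball within about 2 px of where a 31 mm depth and a locked lever should appear. Both plugs are within about 1 px of where they started, and the robot is clear of everything with force near zero.
- **Disagreements:**
  - The top and wrist cameras placed the port about 2.3 mm apart in x. I used the wrist value because it measures the tube tip and the port in one view, and the tube went in with no contact until the seal.
  - During insertion a sideways force of 3–7 N showed from a tilt of about 1°. It vanished on release.

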